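Stack the fitter's parts trays for the next job

ROBOT

A 6-joint arm with a two-finger parallel gripper is mounted at the origin on the work surface. World frame = base frame: x ahead of the robot, y to its left, z up, the work surface at z = 0. Lengths are in m, angles in degrees, forces in N, time in s.
With the tool pointing down it reaches from about 0.4 to 0.825 m from the base axis. Payload 7 kg.
Tool frame: the origin (TCP) lies at the very end of the fingers, on their centre line; the grasp point (between the pads) lies 19 mm behind it; z points along the fingers, y is the direction in which the jaws open and shut (so a half turn about z gives the same grasp; the last joint's range is limited). The gripper opens to 88 mm and grips with 3 to 60 N. Pads are 19 mm wide; open, the fingers measure 130 mm over their backs; the gripper's body (78 mm by 193 mm) begins 47 mm behind the grasp point.
Start: joints at [81.022, 20.546, 0.682, 0, -70.136, -16.507], TCP at [0.29, 0.609, 0.227] pointing down, gripper open.
Joint ranges: [-176.03, 176.03], [-82.01, 121.73], [-58.28, 71.71], [-173.87, 95.51], [-174.79, -0.11], [-173.66, 173.66]. Speed limits (degrees/s): [136.94, 136.94, 172.46, 180, 180, 180].

INTERFACE

Orientations are given as [roll, pitch, yaw] about the fixed x, y, z axes, in that order (R = Rz(yaw) Ry(pitch) Rx(roll)).
In Python, from plant import ctrl, snapshot, workorder gives the robot as it stands. The module is installed in compiled form; this text tells all that it offers.
- The arm moves only by the shell command python3 -m creep 'ROWS'. ROWS is JSON, a list of rows, each a list of 5 numbers: the shift along the tool's x, y, z scaled (see below), then the turn about the tool's z scaled (see below), then the finger opening in mm, from 0 to 87.6. A call has exactly 8 rows; each row is the pose to reach, as a shift and turn from the pose commanded when the call began, along the tool's axes at that moment, turning the shorter way round; what a row does not reach only later rows make up. The controller multiplies each number of a shift by 0.1 m and each number of a turn by 180 degrees. A row lasts 1/12 s, in which the tool goes at most 41.7 mm and 7.16 degrees, less where a joint would pass 70% of its speed; a pose out of reach is approached as far as the arm can. A call with a number of a shift or a turn outside -1 to 1 is refused whole. A call with a gripper value outside its range is refused whole. The fingers move at their own pace and stop on an object; the grip force is fixed at half the most. Time passes only in rows, so rows that repeat a pose let the fingers close, or fill a call up. It gives the time, the measured TCP pose, the force and the opening at its end, in the units of the state.
- ctrl.get_obs(): the state, without advancing time (a new reading comes with each control period).
- snapshot(name): name is "side" or "top"; returns a dict with "img" (384x512x3 uint8, blue, green, red), "camera_matrix" (3x3 intrinsics, pixels), "xyz" and "rotation" of the camera in the world. Camera axes: x right, y up, looking along -z (the intrinsics and any distortion apply to the point x, -y, -z); pixel columns grow to the right and rows downward; lengths in m; the calibration is good to about 2 mm. A picture is of the moment at which its call begins. There is no depth.
- workorder.close_job(): hands the job in, once; it reports no verdict.
The state is a dict: "clock": time; "joint_pos": joint angles; "qvel": joint speeds; "tau": joint torques, N m; "tool_pos": TCP position; "orientation": TCP orientation; "force": force on the tool from outside, world axes, zero at the start; "moment": the same for the moment, N m; "opening": finger opening in m.
Only numpy, scipy, OpenCV 4.12 (cv2) and the standard library are available. Lean on these libraries where they do the work, as an engineer would, in place of code of your own. Each camera call takes 0.05 s, during which the arm holds its last target.

TASK

Make up the tray stack for the next assembly job on the dark steel base: first the deep green tray with the heavy brass bushes, then the blue tray of steel sleeves, then the shallow red tray of rivets, and last the white lid. Put them on one at a time in that order, each straight above the one below with its feet fully down inside the rim and let go before the next is fetched, and leave the finished stack standing free. Carry the trays level so that no parts spill, and do not shift or knock over the brown cup, the funnel or the carton.

Things in the scene. Friction and masses are not known exactly. Their poses are not given: they have to be found in the camera images.
- deep_c (a point): Deep green open tray, 104 (x) x 92 (y) mm, 57 high: 7 mm feet + 50 body; walls, floor 4 mm; 0.5 kg. Four big brass bushes near the corners. Lift it by the 12 mm thick rib along x through its middle, from floor to 1 mm under the rim; beside the rib 36 mm compartments, empty within 18 mm of mid-x. Point: centre, half-way up (28.5 mm over the feet's undersides); z up; half a turn looks the same.
- mid_c (a point): Blue open tray, 104 (x) x 92 (y) mm, 49 high: 7 mm feet + 42 body; walls, floor 4 mm; 0.38 kg. Steel sleeves at both ends. Lift it by the 12 mm thick rib along x through its middle, from floor to 1 mm under the rim; beside the rib 36 mm compartments, empty within 18 mm of mid-x. Point: centre, half-way up (24.5 mm over the feet's undersides); z up; half a turn looks the same.
- shallow_c (a point): Shallow red open tray, 104 (x) x 92 (y) mm, 43 high: 7 mm feet + 36 body; walls, floor 4 mm; 0.24 kg. Copper rivets at both ends. Lift it by the 12 mm thick rib along x through its middle, from floor to 1 mm under the rim; beside the rib 36 mm compartments, empty within 18 mm of mid-x. Point: centre, half-way up (21.5 mm over the feet's undersides); z up; half a turn looks the same.
- lid_c (a point): White lid, plate 104 (x) x 92 (y) x 6 mm on 7 mm feet; 0.16 kg. Black grip bar on top, along x through its middle, 12 mm thick, 80 long, rising 30 mm above the plate; 43 mm high in all. Point: centre, half-way up (21.5 mm over the feet's undersides); z up; half a turn looks the same.
- base: Stacking base, fixed: empty low dark steel frame, 104 (x) x 92 (y) x 18 mm high, rim 4 mm thick, 14 mm deep inside. Trays and lid have four tapered rubber corner feet, 7 mm high, that drop inside the rim below (base or tray) with 2 mm play, so each body rests on that rim, its x along the x below. Origin: centre of the underside, on the bench.
- cup: Bystander: empty brown cup, 68 mm wide, 82 mm high. Origin at the centre of its underside.
- funnel: Bystander: blue funnel standing mouth down, 72 mm wide, 72 mm high. Origin at the centre of its underside.
- carton: Bystander: closed cardboard carton, 70 (x) x 50 (y) x 45 mm high. Origin at the centre of its underside.
Mind the look-alikes: they are no part of the job. Leave any pink look-alike of the part that bears mid_c alone.

How it is judged (in metres and radians):
On the way, in this order (a step that is already met when the one before it is completed fails the run):
1. the deep green tray is seated on the steel base (horizontal distance between deep_c and base below 0.007 m and z of deep_c in the frame of base between 0.0365 and 0.0425 m and angle between the x axis of deep_c and the x axis of base, either way round below 0.12 rad and angle between deep_c's own z axis and vertical below 0.05 rad and contact force between the fingers and deep below 0.1 N), for 0.2 s.
2. the blue tray is seated on the green one (horizontal distance between mid_c and deep_c below 0.007 m and z of mid_c in the frame of deep_c between 0.043 and 0.049 m and angle between the x axis of mid_c and the x axis of deep_c, either way round below 0.12 rad and angle between mid_c's own z axis and vertical below 0.05 rad and contact force between the fingers and mid below 0.1 N), for 0.2 s.
3. the shallow red tray is seated on the blue one (horizontal distance between shallow_c and mid_c below 0.007 m and z of shallow_c in the frame of mid_c between 0.036 and 0.042 m and angle between the x axis of shallow_c and the x axis of mid_c, either way round below 0.12 rad and angle between shallow_c's own z axis and vertical below 0.05 rad and contact force between the fingers and shallow below 0.1 N), for 0.2 s.
4. the white lid is seated on the red tray (horizontal distance between lid_c and shallow_c below 0.007 m and z of lid_c in the frame of shallow_c between 0.033 and 0.039 m and angle between the x axis of lid_c and the x axis of shallow_c, either way round below 0.12 rad and angle between lid_c's own z axis and vertical below 0.05 rad and contact force between the fingers and lid below 0.1 N), for 0.2 s.
At the end, for the whole second after the job is handed in: On the base stand the green tray, the blue tray, the red tray and the lid in that order from the bottom, each within 7 mm sideways and 7 degrees of the one below, its feet fully inside the rim (height right within 3 mm), level within 3 degrees, all at rest and released (all of step 1 and all of step 2 and all of step 3 and all of step 4 and linear speed of each of deep, mid, shallow, lid below 0.02 m/s); the robot touches nothing.
It fails at once if the brown cup is pushed more than 25 mm from its place or knocked over (distance of cup from where it was at the start of the episode above 0.025 m or angle between cup's own z axis and vertical above 0.4 rad).
It fails at once if the blue funnel is pushed more than 25 mm from its place or knocked over (distance of funnel from where it was at the start of the episode above 0.025 m or angle between funnel's own z axis and vertical above 0.4 rad).
It fails at once if the carton is pushed more than 25 mm from its place or knocked over (distance of carton from where it was at the start of the episode above 0.025 m or angle between carton's own z axis and vertical above 0.4 rad).
It fails at once if a tray is tipped by more than 25 degrees, which would spill its parts (angle between any of deep_c, mid_c, shallow_c's own z axis and vertical above 0.44 rad).
It also fails if it takes over 93 s, if anything falls off the work surface, if the arm or the gripper's body presses on something with over 40 N, if the wrist force passes 120 N, or if a joint passes its speed limit or range.

## Working session

There is one attempt and no reset: what is moved stays moved. The work goes in short steps, Python scripts to look and compute and a shell command to move; the robot and the scene stay as the last step left them, time stands still between calls to the robot, and variables do not carry over. Pictures are saved under pics/ and viewed, and the job is handed in when it is done.

```bash
mkdir -p pics
python3 - <<'E'
from plant import ctrl, snapshot, workorder
import cv2, numpy as np, pickle
o=ctrl.get_obs(); print(o)
for n in ("side","top"):
    s=snapshot(n); cv2.imwrite(f"pics/{n}0.png",s["img"]); pickle.dump(s,open(f"{n}0.pkl","wb"))
    print(n,s["camera_matrix"],s["xyz"],s["rotation"],s.keys())
E
```

```text
{'clock': 0.0, 'joint_pos': array([ 8.10215541e+01,  2.05922838e+01,  6.31078724e-01, -1.96630129e-02,
       -7.01353504e+01, -1.65064037e+01]), 'qvel': array([-0.05623522,  0.04591352,  0.11671707, -0.02660996,  0.00530136,
        0.03609654]), 'tau': array([-8.31979196e-05, -5.82719564e+01,  2.93053901e+01,  6.99709877e+00,
        7.01659505e-03, -1.52853718e-04]), 'tool_pos': array([0.29025232, 0.60884379, 0.22559408]), 'orientation': array([ 1.79902172e+02, -9.71381165e-03, -2.54915384e+01]), 'force': array([-0.68676267,  0.22236848,  0.68377098]), 'moment': array([ 0.0351619 , -0.01972233, -0.01882019]), 'opening': 0.08764520054608}
side [[459.34397245   0.         257.31155519]
 [  0.         459.34397245 185.21537045]
 [  0.           0.           1.        ]] [ 0.28940575 -1.16092472  0.79662108] [ 58.50568827  -0.12499983 -14.06609483] dict_keys(['img', 'camera_matrix', 'xyz', 'rotation'])
top [[444.45346228   0.         256.06229863]
 [  0.         444.45346228 183.89836101]
 [  0.           0.           1.        ]] [0.50826728 0.02039597 1.21195346] [  3.74370157   0.45436401 -91.33982164] dict_keys(['img', 'camera_matrix', 'xyz', 'rotation'])
```

View pics/side0.png

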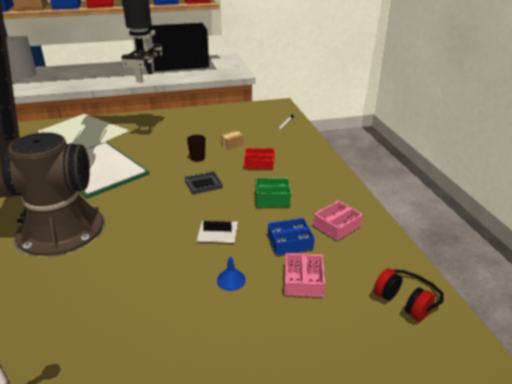

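View pics/top0.png

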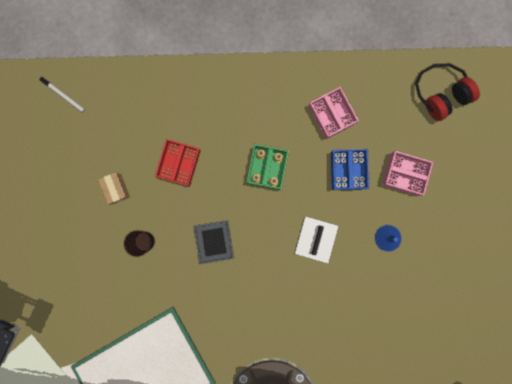

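```bash
cat > h.py <<'E'
import cv2, numpy as np, pickle
from scipy.spatial.transform import Rotation as R
def cam(s):
    return s["camera_matrix"], np.array(s["xyz"]), R.from_euler("xyz",s["rotation"],degrees=True).as_matrix()
def ray(s,uv,z):
    K,c,M=cam(s); uv=np.atleast_2d(uv).astype(float)
    d=np.c_[(uv[:,0]-K[0,2])/K[0,0],-(uv[:,1]-K[1,2])/K[1,1],-np.ones(len(uv))]@M.T
    t=(z-c[2])/d[:,2]; return (c+d*t[:,None])[:,:2]
def proj(s,P):
    K,c,M=cam(s); q=(np.atleast_2d(P)-c)@M; 
    return np.c_[K[0,0]*q[:,0]/-q[:,2]+K[0,2],K[1,1]*-q[:,1]/-q[:,2]+K[1,2]]
E
python3 - <<'E'
from h import *
s=pickle.load(open("top0.pkl","rb")); im=s["img"]
cs=[(267,167),(350,170),(178,163),(317,240),(213,242),(410,173)]
t=[cv2.resize(cv2.getRectSubPix(im,(60,60),c),(260,260),interpolation=cv2.INTER_CUBIC) for c in cs]
cv2.imwrite("pics/crops.png",np.vstack([np.hstack(t[:3]),np.hstack(t[3:])]))
for c in cs: print(c,ray(s,c,0.03))
print(proj(s,[[0,0,0],[.29,.609,.227]]))
E
```

```text
(267, 167) [[ 0.63033189 -0.0023092 ]]
(350, 170) [[ 0.61694384 -0.22329263]]
(178, 163) [[0.64685254 0.23557365]]
(317, 240) [[ 0.4335523  -0.12943132]]
(213, 242) [[0.43459062 0.14540915]]
(410, 173) [[ 0.60507803 -0.38240816]]
[[271.89301455 405.2625022 ]
 [ -7.01500878 319.24538891]]
```

View pics/crops.png

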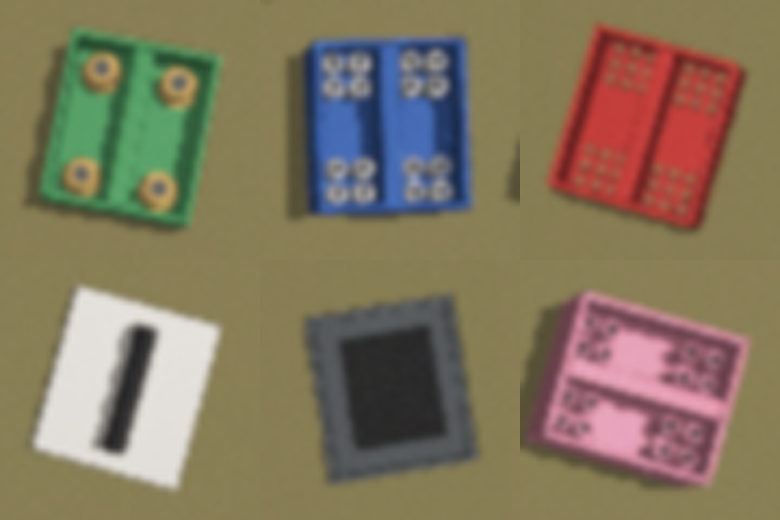

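```bash
cat >> h.py <<'E'
def mask(im,name):
    h=cv2.cvtColor(im,cv2.COLOR_BGR2HSV); H,S,V=[h[...,i].astype(int) for i in range(3)]
    m={"deep":(H>50)&(H<90)&(S>90),"mid":(H>105)&(H<125)&(S>120),"shallow":((H<6)|(H>174))&(S>150),
       "lid":(S<40)&(V>150),"base":(V<130)&(S<70)}[name]
    return m.astype(np.uint8)*255
def measure(s,name,uv,ztop,half=35,up=6,zbot=None):
    im=s["img"]; x0,y0=int(uv[0])-half,int(uv[1])-half
    c=cv2.resize(im[y0:y0+2*half,x0:x0+2*half],None,fx=up,fy=up,interpolation=cv2.INTER_CUBIC)
    m=cv2.morphologyEx(mask(c,name),cv2.MORPH_CLOSE,np.ones((25,25)))
    cn=max(cv2.findContours(m,cv2.RETR_EXTERNAL,cv2.CHAIN_APPROX_NONE)[0],key=cv2.contourArea)[:,0,:]
    px=(cn+0.5)/up-0.5+[x0,y0]
    P=ray(s,px,ztop)
    (cx,cy),(w,h),a=cv2.minAreaRect((P*1000).astype(np.float32))
    # yaw = direction of long side
    if w<h: a+=90
    a=(a+90)%180-90
    t=np.deg2rad(a); ex=np.array([np.cos(t),np.sin(t)]); ey=np.array([-ex[1],ex[0]])
    # straight-line refine: each side by fitLine on middle of the side
    lims={}; C0=np.array([cx,cy])/1000; L=[max(w,h)/2000,min(w,h)/2000]
    q=np.c_[(P-C0)@ex,(P-C0)@ey]; angs=[];
    for ax in (0,1):
        for sg in (-1,1):
            k=(np.abs(q[:,1-ax])<0.7*L[1-ax])&(sg*q[:,ax]>0.6*L[ax])
            vx,vy,px_,py_=cv2.fitLine(q[k].astype(np.float32),cv2.DIST_HUBER,0,1e-4,1e-4).ravel()
            lims[ax,sg]=px_-py_*vx/vy if ax==0 else py_-px_*vy/vx
            ang=np.arctan2(-vx,vy) if ax==0 else np.arctan2(vy,vx)
            angs.append((np.rad2deg(ang)+90)%180-90)
    n=cam(s)[1][:2]-C0; side=[n@ex,n@ey]
    cen=[]
    for ax,D in ((0,.052),(1,.046)):
        f=-np.sign(side[ax]); cen.append(lims[ax,f]-f*D)
    C=C0+cen[0]*ex+cen[1]*ey
    Cm=C0+np.mean([lims[0,-1],lims[0,1]])*ex+np.mean([lims[1,-1],lims[1,1]])*ey
    print(name,"yaw",round(a,2),"side dyaw",np.round(angs,2),"size",np.round([1e3*(lims[0,1]-lims[0,-1]),1e3*(lims[1,1]-lims[1,-1])],1),"cen far-edge",np.round(C,4),"mid",np.round(Cm,4))
    return C,a
E
python3 - <<'E'
from h import *
s=pickle.load(open("top0.pkl","rb"))
for n,uv,z in (("deep",(267,167),.057),("mid",(350,170),.049),("shallow",(178,163),.043),("lid",(317,240),.013),("base",(213,242),.018)):
    measure(s,n,uv,z)
E
```

```text
deep yaw -12.41 side dyaw [-0.01  0.11  0.14 -0.28] size [105.1  91.4] cen far-edge [ 0.6293 -0.002 ] mid [ 0.6288 -0.0016]
mid yaw -0.18 side dyaw [0.47 0.12 0.24 0.28] size [102.5  94.6] cen far-edge [ 0.6166 -0.2192] mid [ 0.6174 -0.2179]
shallow yaw -17.61 side dyaw [0.02 0.19 0.12 0.05] size [103.2  94.5] cen far-edge [0.6473 0.2364] mid [0.6473 0.2351]
lid yaw -17.29 side dyaw [-0.04  0.01 -0.08 -0.09] size [104.3  92.4] cen far-edge [ 0.4339 -0.1297] mid [ 0.4341 -0.1296]
base yaw 7.98 side dyaw [-0.06  0.03  0.22  0.19] size [104.8  93.8] cen far-edge [0.4338 0.1467] mid [0.4344 0.1459]
```

Deep green tray at about (267,167), blue at (350,170), red at (178,163), lid at (317,240) and base at (213,242). The pink trays at (333,112) and (410,173) are the look-alikes. The blue tray with bright sleeves in the top-middle crop fits mid_c. Next I move toward the green tray.

```bash
cat > go.py <<'E'
import sys; from h import *; from plant import ctrl
o=ctrl.get_obs(); p=o["tool_pos"]; y=o["orientation"][2]
x,yy,z,yaw=map(float,sys.argv[1:5])
Rm=R.from_euler("xyz",o["orientation"],degrees=True).as_matrix()
Rm=R.from_euler("xyz",[180,0,y],degrees=True).as_matrix()
d=Rm.T@(np.array([x,yy,z])-p); dy=(yaw-y+180)%360-180
print("t",round(o["clock"],2),"pos",p.round(4),"rpy",o["orientation"].round(2),"F",o["force"].round(1),"open",round(o["opening"],4))
print("shift units",(d*10).round(3),"turn units",round(-dy/180,4))
E
python3 go.py .6293 -.002 .15 -12.4
python3 -m creep '[[0.06,0.04,0,0,60],[0.18,0.12,0,0,50],[0.30,0.21,0,0,40],[0.44,0.31,0,0,28],[0.58,0.41,0,0,28],[0.72,0.51,0,0,28],[0.86,0.61,0,0,28],[1,0.71,0,0,28]]'
python3 go.py .6293 -.002 .15 -12.4
```

```text
t 0.1 pos [0.2903 0.6089 0.2257] rpy [ 1.7992e+02 -1.0000e-02 -2.5490e+01] F [ 0.3  0.2 -0.1] open 0.0877
shift units [5.689 4.056 0.757] turn units -0.0727
clock: 0.77
tool_pos: [0.3512, 0.5003, 0.2269]
orientation: [-180.0, 0.0, -25.5]
force: [0.5, -0.1, -0.1]
opening: 0.04
t 0.77 pos [0.3512 0.5003 0.2269] rpy [-179.97    0.    -25.51] F [ 0.5 -0.1 -0.1] open 0.04
shift units [4.674 3.335 0.769] turn units -0.0729
```

```bash
for i in 1; do python3 -m creep '[[0.12,0.09,0,0,27],[0.25,0.18,0,0,27],[0.37,0.27,0,0,27],[0.5,0.36,0,0,27],[0.62,0.45,0,0,27],[0.75,0.53,0,0,27],[0.87,0.62,0,0,27],[1,0.71,0,0,27]]'; done
python3 -m creep '[[0.12,0.09,0,0,27],[0.25,0.18,0,0,27],[0.37,0.27,0,0,27],[0.5,0.36,0,0,27],[0.62,0.45,0,0,27],[0.75,0.53,0,0,27],[0.87,0.62,0,0,27],[1,0.71,0,0,27]]'
python3 -m creep '[[0.12,0.09,0,0,27],[0.25,0.18,0,0,27],[0.37,0.27,0,0,27],[0.5,0.36,0,0,27],[0.62,0.45,0,0,27],[0.75,0.53,0,0,27],[0.87,0.62,0,0,27],[1,0.71,0,0,27]]'
python3 -m creep '[[0.12,0.09,0,0,27],[0.25,0.18,0,0,27],[0.37,0.27,0,0,27],[0.5,0.36,0,0,27],[0.62,0.45,0,0,27],[0.75,0.53,0,0,27],[0.87,0.62,0,0,27],[1,0.71,0,0,27]]'
python3 go.py .6293 -.002 .15 -12.4
```

```text
clock: 1.43
tool_pos: [0.4105, 0.3938, 0.2265]
orientation: [180.0, 0.0, -25.5]
force: [-0.2, 0.6, 0.8]
opening: 0.0269
clock: 2.1
tool_pos: [0.4701, 0.2866, 0.2266]
orientation: [-180.0, 0.0, -25.5]
force: [0.1, -0.1, -0.5]
opening: 0.0271
clock: 2.77
tool_pos: [0.5297, 0.1794, 0.2265]
orientation: [-180.0, 0.0, -25.5]
force: [1.0, -0.9, 0.4]
opening: 0.0273
clock: 3.43
tool_pos: [0.5893, 0.0722, 0.2265]
orientation: [180.0, 0.0, -25.5]
force: [0.6, 0.1, 0.2]
opening: 0.0269
t 3.43 pos [0.5893 0.0722 0.2265] rpy [180.     0.   -25.49] F [0.6 0.1 0.2] open 0.0269
shift units [0.681 0.498 0.765] turn units -0.0727
```

```bash
python3 -m creep '[[0.12,0.09,0.1,-0.01,27],[0.24,0.18,0.25,-0.025,27],[0.36,0.27,0.4,-0.04,27],[0.48,0.36,0.55,-0.055,27],[0.6,0.44,0.7,-0.07,27],[0.681,0.498,0.765,-0.0727,27],[0.681,0.498,0.765,-0.0727,27],[0.681,0.498,0.765,-0.0727,27]]'
python3 go.py .6293 -.002 .017 -12.4
python3 - <<'E'
from h import *; from plant import snapshot
for n in ("side","top"):
    s=snapshot(n); im=s["img"]; c=proj(s,[.63,0,.08])[0].round()
    cv2.imwrite(f"pics/{n}1.png",cv2.resize(cv2.getRectSubPix(im,(120,120),tuple(c)),(500,500),interpolation=cv2.INTER_CUBIC))
E
```

```text
clock: 4.1
tool_pos: [0.6291, -0.0014, 0.1499]
orientation: [180.0, 0.0, -12.5]
force: [0.6, -0.7, 0.1]
opening: 0.0273
t 4.1 pos [ 0.6291 -0.0014  0.1499] rpy [ 1.7997e+02  4.0000e-02 -1.2540e+01] F [ 0.6 -0.7  0.1] open 0.0273
shift units [0.003 0.006 1.329] turn units -0.0008
```

View pics/side1.png

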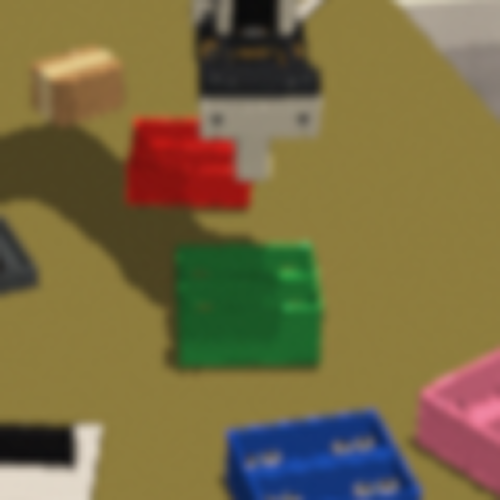

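View pics/top1.png

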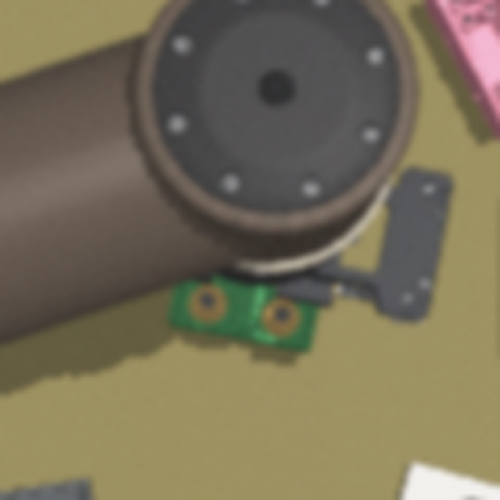

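```bash
python3 - <<'E'
from h import *
s=pickle.load(open("side0.pkl","rb"))
c=proj(s,[.63,0,.08])[0].round()
print(((proj(s,[[.6291,-.0014,.1499],[.6291,-.0014,.169]])-c+60)*500/120).round(1))
# side-view: rim corners of trays predicted
E
python3 -m creep '[[0,0.006,0.1,0,27],[0,0.006,0.2,0,27],[0,0.006,0.35,0,27],[0,0.006,0.5,0,27],[0,0.006,0.65,0,27],[0,0.006,0.8,0,27],[0,0.006,0.9,0,27],[0,0.006,0.9,0,27]]'
python3 go.py .6293 -.002 .017 -12.4
```

```text
[[249.4 165.1]
 [250.  141.3]]
clock: 4.87
tool_pos: [0.6271, -0.0011, 0.0572]
orientation: [179.9, 0.2, -12.4]
force: [0.3, 0.1, 0.6]
opening: 0.0271
t 4.87 pos [ 0.6271 -0.0011  0.0572] rpy [179.9    0.23 -12.4 ] F [0.3 0.1 0.6] open 0.0271
shift units [0.024 0.004 0.402] turn units -0.0
```

```bash
python3 -m creep '[[0,0,0.1,0,27],[0,0,0.2,0,27],[0,0,0.3,0,27],[0,0,0.4,0,27],[0,0,0.42,0,27],[0,0,0.42,0,27],[0,0,0.42,0,27],[0,0,0.42,0,27]]'
python3 go.py .6293 -.002 .017 -12.4
```

```text
clock: 5.53
tool_pos: [0.6294, -0.0011, 0.0186]
orientation: [-180.0, -0.0, -12.4]
force: [-0.2, 1.3, 0.7]
opening: 0.0271
t 5.53 pos [ 0.6294 -0.0011  0.0186] rpy [-1.7998e+02 -4.0000e-02 -1.2390e+01] F [-0.2  1.3  0.7] open 0.0271
shift units [0.001 0.009 0.016] turn units 0.0
```

No contact. Next I close and lift a little.

```bash
python3 -m creep '[[0,0.005,0.015,0,20],[0,0.005,0.015,0,8],[0,0.005,0.015,0,5],[0,0.005,0.015,0,5],[0,0.005,0.015,0,5],[0,0.005,0.015,0,5],[0,0.005,0.015,0,5],[0,0.005,0.015,0,5]]'
python3 -m creep '[[0,0,-0.05,0,5],[0,0,-0.1,0,5],[0,0,-0.2,0,5],[0,0,-0.3,0,5],[0,0,-0.4,0,5],[0,0,-0.5,0,5],[0,0,-0.5,0,5],[0,0,-0.5,0,5]]'
python3 go.py .434 .1463 .128 8
python3 - <<'E'
from h import *; from plant import snapshot
for n in ("side",):
    s=snapshot(n); im=s["img"]; c=proj(s,[.63,0,.08])[0].round()
    cv2.imwrite(f"pics/{n}2.png",cv2.resize(cv2.getRectSubPix(im,(120,120),tuple(c)),(500,500),interpolation=cv2.INTER_CUBIC))
E
```

```text
clock: 6.2
tool_pos: [0.6289, -0.0016, 0.0168]
orientation: [-180.0, -0.0, -12.4]
force: [-0.1, -0.5, 3.7]
opening: 0.0119
clock: 6.87
tool_pos: [0.6294, -0.0014, 0.0677]
orientation: [-179.9, -0.1, -12.4]
force: [0.4, 0.2, -5.3]
opening: 0.0119
t 6.87 pos [ 0.6294 -0.0014  0.0677] rpy [-1.7994e+02 -1.1000e-01 -1.2400e+01] F [ 0.4  0.2 -5.3] open 0.0119
shift units [-2.226 -1.023 -0.603] turn units -0.1133
```

View pics/side2.png

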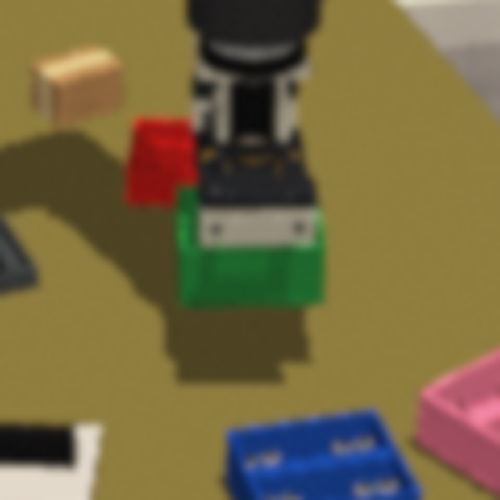

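```bash
python3 -m creep '[[-0.03,-0.02,-0.08,0,5],[-0.1,-0.05,-0.2,0,5],[-0.2,-0.1,-0.3,0,5],[-0.33,-0.16,-0.4,0,5],[-0.47,-0.22,-0.5,0,5],[-0.61,-0.28,-0.55,0,5],[-0.75,-0.34,-0.6,0,5],[-0.9,-0.41,-0.6,0,5]]'
python3 -m creep '[[-0.14,-0.07,0,0,5],[-0.28,-0.13,0,0,5],[-0.42,-0.19,0,0,5],[-0.56,-0.26,0,0,5],[-0.68,-0.31,0,0,5],[-0.78,-0.36,0,0,5],[-0.84,-0.39,0,0,5],[-0.86,-0.4,0,0,5]]'
python3 go.py .4341 .1463 .060 8
```

```text
clock: 7.58
tool_pos: [0.549, 0.0588, 0.1281]
orientation: [-179.9, -0.1, -12.4]
force: [1.3, 0.8, -4.4]
opening: 0.0118
clock: 8.25
tool_pos: [0.4734, 0.116, 0.1269]
orientation: [-180.0, -0.0, -12.3]
force: [0.4, -0.2, -4.4]
opening: 0.0118
t 8.25 pos [0.4734 0.116  0.1269] rpy [-1.7997e+02 -1.0000e-02 -1.2330e+01] F [ 0.4 -0.2 -4.4] open 0.0118
shift units [-0.448 -0.212  0.669] turn units -0.1129
```

```bash
python3 -m creep '[[-0.08,-0.04,0.05,-0.02,5],[-0.18,-0.08,0.15,-0.04,5],[-0.28,-0.13,0.3,-0.06,5],[-0.37,-0.17,0.45,-0.08,5],[-0.43,-0.2,0.55,-0.1,5],[-0.448,-0.212,0.6,-0.113,5],[-0.448,-0.212,0.6,-0.113,5],[-0.448,-0.212,0.6,-0.113,5]]'
python3 go.py .4341 .1463 .028 8
python3 - <<'E'
from h import *; from plant import snapshot
for n in ("side","top"):
    s=snapshot(n); im=s["img"]; c=proj(s,[.434,.146,.04])[0].round()
    cv2.imwrite(f"pics/{n}3.png",cv2.resize(cv2.getRectSubPix(im,(100,100),tuple(c)),(500,500),interpolation=cv2.INTER_CUBIC))
E
```

```text
clock: 8.92
tool_pos: [0.4354, 0.1457, 0.0666]
orientation: [180.0, 0.0, 7.9]
force: [0.8, -0.2, -4.0]
opening: 0.012
t 8.92 pos [0.4354 0.1457 0.0666] rpy [1.7997e+02 1.0000e-02 7.8800e+00] F [ 0.8 -0.2 -4. ] open 0.012
shift units [-0.012 -0.008  0.386] turn units -0.0006
```

View pics/side3.png

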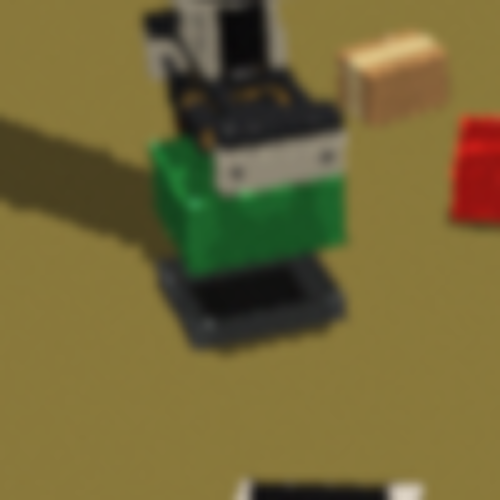

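View pics/top3.png

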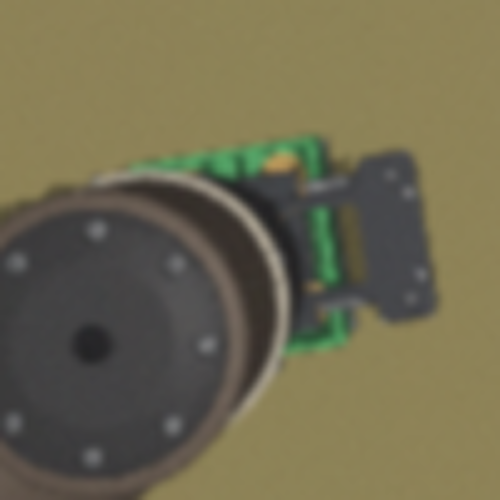

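```bash
python3 -m creep '[[-0.01,-0.008,0.05,0,5],[-0.01,-0.008,0.1,0,5],[-0.01,-0.008,0.15,0,5],[-0.01,-0.008,0.2,0,5],[-0.01,-0.008,0.24,0,5],[-0.01,-0.008,0.26,0,5],[-0.01,-0.008,0.26,0,5],[-0.01,-0.008,0.26,0,5]]'
python3 go.py .4341 .1463 .028 8
```

```text
clock: 9.68
tool_pos: [0.434, 0.1462, 0.0404]
orientation: [180.0, 0.0, 7.9]
force: [-0.3, 0.7, -3.7]
opening: 0.0122
t 9.68 pos [0.434  0.1462 0.0404] rpy [1.7998e+02 2.0000e-02 7.9400e+00] F [-0.3  0.7 -3.7] open 0.0122
shift units [ 0.001 -0.001  0.124] turn units -0.0003
```

```bash
python3 -m creep '[[0,0,0.02,0,5],[0,0,0.04,0,5],[0,0,0.06,0,5],[0,0,0.08,0,5],[0,0,0.1,0,5],[0,0,0.115,0,5],[0,0,0.12,0,5],[0,0,0.12,0,5]]'
python3 go.py .4341 .1463 .028 8
```

```text
clock: 10.35
tool_pos: [0.434, 0.1462, 0.0284]
orientation: [180.0, 0.0, 7.9]
force: [-0.0, 0.4, -4.1]
opening: 0.0116
t 10.35 pos [0.434  0.1462 0.0284] rpy [1.7999e+02 2.0000e-02 7.9400e+00] F [-0.   0.4 -4.1] open 0.0116
shift units [ 0.002 -0.001  0.004] turn units -0.0003
```

```bash
python3 -m creep '[[0,0,0.005,0,5],[0,0,0.01,0,5],[0,0,0.015,0,5],[0,0,0.015,0,5],[0,0,0.015,0,5],[0,0,0.015,0,5],[0,0,0.015,0,5],[0,0,0.015,0,5]]'
python3 go.py .4341 .1463 .028 8
```

```text
clock: 11.02
tool_pos: [0.4341, 0.1463, 0.0279]
orientation: [-180.0, -0.0, 8.0]
force: [-5.3, -1.5, 8.1]
opening: 0.0114
t 11.02 pos [0.4341 0.1463 0.0279] rpy [-1.7999e+02 -3.0000e-02  7.9600e+00] F [-5.3 -1.5  8.1] open 0.0114
shift units [-0.     0.    -0.001] turn units -0.0002
```

Seated, with contact and an upward force. Release and back off.

```bash
python3 -m creep '[[0,0,0.01,0,16],[0,0,0,0,27],[0,0,0,0,27],[0,0,0,0,27],[0,0,-0.1,0,27],[0,0,-0.25,0,27],[0,0,-0.45,0,27],[0,0,-0.7,0,27]]'
python3 go.py .6170 -.2190 .15 0.1
```

```text
clock: 11.68
tool_pos: [0.4333, 0.1456, 0.0969]
orientation: [179.9, 0.1, 7.9]
force: [0.4, 0.2, -0.5]
opening: 0.0268
t 11.68 pos [0.4333 0.1456 0.0969] rpy [1.7992e+02 1.3000e-01 7.9300e+00] F [ 0.4  0.2 -0.5] open 0.0268
shift units [ 1.316  3.865 -0.531] turn units 0.0435
```

```bash
python3 -m creep '[[0.02,0.07,-0.15,0,27],[0.06,0.18,-0.3,0,27],[0.1,0.3,-0.4,0,27],[0.14,0.42,-0.5,0,27],[0.19,0.55,-0.55,0,27],[0.23,0.68,-0.55,0,27],[0.28,0.82,-0.55,0,27],[0.33,0.97,-0.55,0,27]]'
python3 -m creep '[[0.04,0.13,0,0,27],[0.09,0.26,0,0,27],[0.13,0.39,0,0,27],[0.17,0.51,0,0,27],[0.21,0.63,0,0,27],[0.25,0.75,0,0,27],[0.29,0.87,0,0,27],[0.34,1,0,0,27]]'
python3 -m creep '[[0.04,0.13,0,0,27],[0.09,0.26,0,0,27],[0.13,0.39,0,0,27],[0.17,0.51,0,0,27],[0.21,0.63,0,0,27],[0.25,0.75,0,0,27],[0.29,0.87,0,0,27],[0.34,1,0,0,27]]'
python3 go.py .6170 -.2190 .065 0.1
python3 - <<'E'
from h import *; from plant import snapshot
T=[]
for n in ("side","top"):
    s=snapshot(n); im=s["img"]; c=proj(s,[.434,.146,.04])[0].round()
    if n=="top": pickle.dump(s,open("top4.pkl","wb")); measure(s,"deep",proj(s,[.434,.146,.06])[0],.068)
    T.append(cv2.resize(cv2.getRectSubPix(im,(80,80),tuple(c)),(400,400),interpolation=cv2.INTER_CUBIC))
cv2.imwrite("pics/4.png",np.hstack(T))
E
```

```text
clock: 12.35
tool_pos: [0.4805, 0.0542, 0.1523]
orientation: [-180.0, -0.0, 8.0]
force: [-0.5, 0.3, -0.1]
opening: 0.0269
clock: 13.02
tool_pos: [0.5278, -0.0402, 0.152]
orientation: [-180.0, 0.0, 7.9]
force: [0.0, -0.7, -0.5]
opening: 0.0271
clock: 13.68
tool_pos: [0.5755, -0.1349, 0.1521]
orientation: [-180.0, 0.0, 8.0]
force: [-0.3, 0.2, -0.5]
opening: 0.027
t 13.68 pos [ 0.5755 -0.1349  0.1521] rpy [-180.      0.      7.95] F [-0.3  0.2 -0.5] open 0.027
shift units [0.294 0.89  0.871] turn units 0.0436
deep yaw 7.7 side dyaw [84.71  0.7  -7.2   0.5 ] size [10.5 41.1] cen far-edge [0.5276 0.1584] mid [0.4779 0.1773]
```

View pics/4.png

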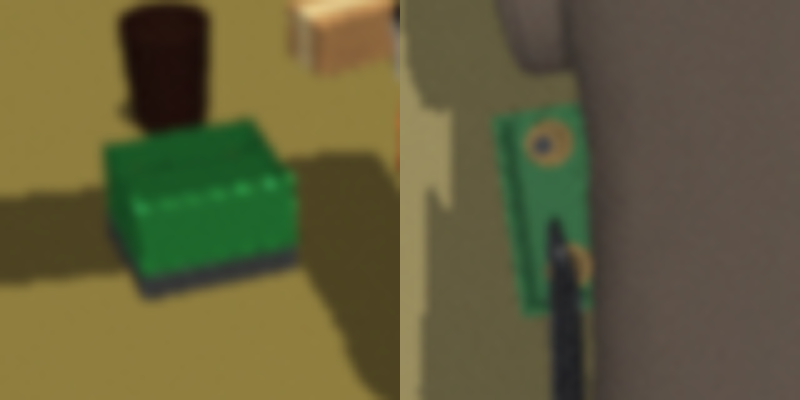

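Side crop: the green tray sits square on the dark base, and its rim and base edges are parallel. Next is the blue tray.

```bash
python3 -m creep '[[0.04,0.13,0.05,0.01,27],[0.09,0.26,0.1,0.02,27],[0.13,0.39,0.2,0.03,27],[0.18,0.55,0.3,0.044,27],[0.22,0.67,0.45,0.044,27],[0.26,0.8,0.6,0.044,27],[0.292,0.89,0.7,0.044,27],[0.292,0.89,0.7,0.044,27]]'
python3 go.py .6169 -.2189 .017 0.1
python3 -m creep '[[0,0,0.05,0,27],[0,0,0.05,0,27],[0,0,0.05,0,27],[0,0,0.05,0,27],[0,0,0.05,0,27],[0,0,0.05,0,27],[0,0,0.05,0,27],[0,0,0.05,0,27]]'
python3 go.py .6169 -.2189 .017 0.1
```

```text
clock: 14.45
tool_pos: [0.6152, -0.2198, 0.0783]
orientation: [-180.0, 0.3, -0.1]
force: [-0.9, 0.5, -0.2]
opening: 0.027
t 14.45 pos [ 0.6152 -0.2198  0.0783] rpy [-1.7997e+02  2.8000e-01 -1.5000e-01] F [-0.9  0.5 -0.2] open 0.027
shift units [ 0.017 -0.009  0.613] turn units -0.0014
clock: 15.12
tool_pos: [0.6164, -0.2179, 0.0774]
orientation: [180.0, -0.0, 0.0]
force: [-0.2, -0.1, -0.2]
opening: 0.0271
t 15.12 pos [ 0.6164 -0.2179  0.0774] rpy [ 1.8e+02 -3.0e-02  4.0e-02] F [-0.2 -0.1 -0.2] open 0.0271
shift units [0.005 0.01  0.604] turn units -0.0004
```

```bash
python3 -m creep '[[0.005,0.01,0.08,0,27],[0.005,0.01,0.18,0,27],[0.005,0.01,0.3,0,27],[0.005,0.01,0.42,0,27],[0.005,0.01,0.52,0,27],[0.005,0.01,0.58,0,27],[0.005,0.01,0.605,0,27],[0.005,0.01,0.605,0,27]]'
python3 go.py .6169 -.2189 .017 0.1
```

```text
clock: 15.78
tool_pos: [0.6163, -0.219, 0.0154]
orientation: [-180.0, 0.1, 0.0]
force: [-0.0, -0.2, 0.9]
opening: 0.0269
t 15.78 pos [ 0.6163 -0.219   0.0154] rpy [-1.8e+02  1.0e-01  2.0e-02] F [-0.  -0.2  0.9] open 0.0269
shift units [ 0.006 -0.001 -0.016] turn units -0.0004
```

```bash
python3 -m creep '[[0,0,0,0,20],[0,0,0,0,8],[0,0,0,0,5],[0,0,0,0,5],[0,0,0,0,5],[0,0,0,0,5],[0,0,0,0,5],[0,0,0,0,5]]'
python3 go.py .4341 .1463 .018 8
python3 -m creep '[[0,0,-0.05,0,5],[0,0,-0.12,0,5],[0,0,-0.25,0,5],[0,0,-0.4,0,5],[0,0,-0.55,0,5],[0,0,-0.7,0,5],[0,0,-0.85,0,5],[0,0,-0.95,0,5]]'
python3 go.py .4341 .1463 .15 8
```

```text
clock: 16.45
tool_pos: [0.6173, -0.2191, 0.0172]
orientation: [180.0, -0.1, 0.0]
force: [0.6, 0.7, 5.0]
opening: 0.0119
t 16.45 pos [ 0.6173 -0.2191  0.0172] rpy [ 1.7999e+02 -6.0000e-02  3.0000e-02] F [0.6 0.7 5. ] open 0.0119
shift units [-1.83  -3.655 -0.008] turn units -0.0443
clock: 17.12
tool_pos: [0.6169, -0.2191, 0.1131]
orientation: [180.0, -0.0, 0.0]
force: [0.2, 0.5, -2.7]
opening: 0.0111
t 17.12 pos [ 0.6169 -0.2191  0.1131] rpy [ 1.8e+02 -4.0e-02  2.0e-02] F [ 0.2  0.5 -2.7] open 0.0111
shift units [-1.826 -3.654 -0.369] turn units -0.0443
```

```bash
python3 -m creep '[[-0.03,-0.06,-0.1,0,5],[-0.08,-0.16,-0.2,0,5],[-0.14,-0.28,-0.28,0,5],[-0.2,-0.4,-0.34,0,5],[-0.26,-0.52,-0.37,0,5],[-0.32,-0.65,-0.37,0,5],[-0.38,-0.78,-0.37,0,5],[-0.45,-0.91,-0.37,0,5]]'
python3 -m creep '[[-0.06,-0.12,0,0,5],[-0.12,-0.24,0,0,5],[-0.18,-0.36,0,0,5],[-0.24,-0.48,0,0,5],[-0.3,-0.6,0,0,5],[-0.36,-0.72,0,0,5],[-0.42,-0.84,0,0,5],[-0.48,-0.96,0,0,5]]'
python3 -m creep '[[-0.06,-0.12,0,0,5],[-0.12,-0.24,0,0,5],[-0.18,-0.36,0,0,5],[-0.24,-0.48,0,0,5],[-0.3,-0.6,0,0,5],[-0.36,-0.72,0,0,5],[-0.42,-0.84,0,0,5],[-0.48,-0.96,0,0,5]]'
python3 go.py .4341 .1463 .11 8
```

```text
clock: 17.78
tool_pos: [0.5708, -0.1265, 0.1481]
orientation: [-180.0, 0.0, 0.0]
force: [-0.7, 0.0, -3.7]
opening: 0.0118
clock: 18.45
tool_pos: [0.5231, -0.031, 0.1485]
orientation: [180.0, -0.0, 0.0]
force: [-1.3, 0.2, -3.5]
opening: 0.0117
clock: 19.12
tool_pos: [0.475, 0.0648, 0.1486]
orientation: [-180.0, -0.0, 0.0]
force: [-0.9, 0.6, -3.7]
opening: 0.0115
t 19.12 pos [0.475  0.0648 0.1486] rpy [-1.8e+02 -1.0e-02  2.0e-02] F [-0.9  0.6 -3.7] open 0.0115
shift units [-0.409 -0.815  0.386] turn units -0.0443
```

```bash
python3 -m creep '[[-0.06,-0.12,0,-0.01,5],[-0.13,-0.25,0.03,-0.02,5],[-0.2,-0.4,0.08,-0.03,5],[-0.27,-0.54,0.16,-0.04,5],[-0.34,-0.68,0.25,-0.0443,5],[-0.39,-0.78,0.33,-0.0443,5],[-0.409,-0.815,0.386,-0.0443,5],[-0.409,-0.815,0.386,-0.0443,5]]'
python3 -m creep '[[0,0,0,0,5],[0,0,0,0,5],[0,0,0,0,5],[0,0,0,0,5],[0,0,0,0,5],[0,0,0,0,5],[0,0,0,0,5],[0,0,0,0,5]]'
python3 go.py .4341 .1463 .078 8
python3 - <<'E'
from h import *; from plant import snapshot
T=[]
for n in ("side","top"):
    s=snapshot(n); im=s["img"]; c=proj(s,[.434,.146,.08])[0].round()
    T.append(cv2.resize(cv2.getRectSubPix(im,(80,80),tuple(c)),(400,400),interpolation=cv2.INTER_CUBIC))
cv2.imwrite("pics/5.png",np.hstack(T))
E
```

```text
clock: 19.78
tool_pos: [0.4337, 0.1458, 0.109]
orientation: [180.0, 0.1, 8.1]
force: [-0.8, -0.6, -3.2]
opening: 0.0116
clock: 20.45
tool_pos: [0.4348, 0.1452, 0.11]
orientation: [180.0, -0.0, 8.0]
force: [-0.4, 0.2, -3.3]
opening: 0.0116
t 20.45 pos [0.4348 0.1452 0.11  ] rpy [180.    -0.     7.98] F [-0.4  0.2 -3.3] open 0.0116
shift units [-0.006 -0.012  0.32 ] turn units -0.0001
```

View pics/5.png

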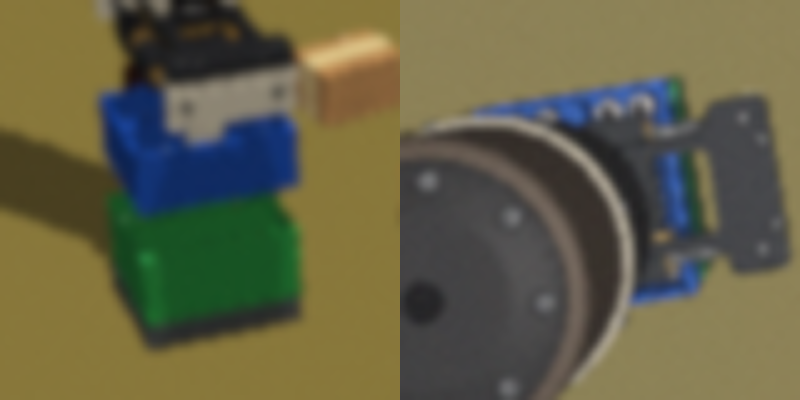

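```bash
python3 -m creep '[[-0.005,-0.01,0.04,0,5],[-0.005,-0.01,0.08,0,5],[-0.005,-0.01,0.12,0,5],[-0.005,-0.01,0.16,0,5],[-0.005,-0.01,0.19,0,5],[-0.005,-0.01,0.21,0,5],[-0.005,-0.01,0.21,0,5],[-0.005,-0.01,0.21,0,5]]'
python3 go.py .4341 .1463 .078 8
```

```text
clock: 21.22
tool_pos: [0.4341, 0.1462, 0.0888]
orientation: [180.0, 0.0, 8.0]
force: [0.1, 0.2, -2.6]
opening: 0.0118
t 21.22 pos [0.4341 0.1462 0.0888] rpy [1.7998e+02 2.0000e-02 8.0000e+00] F [ 0.1  0.2 -2.6] open 0.0118
shift units [-0.    -0.001  0.108] turn units -0.0
```

```bash
python3 -m creep '[[0,0,0.02,0,5],[0,0,0.04,0,5],[0,0,0.06,0,5],[0,0,0.08,0,5],[0,0,0.095,0,5],[0,0,0.105,0,5],[0,0,0.105,0,5],[0,0,0.105,0,5]]'
python3 go.py .4341 .1463 .078 8
```

```text
clock: 21.88
tool_pos: [0.4342, 0.1463, 0.0785]
orientation: [-180.0, -0.0, 8.0]
force: [0.8, -0.2, -2.5]
opening: 0.0119
t 21.88 pos [0.4342 0.1463 0.0785] rpy [-180.     -0.      7.99] F [ 0.8 -0.2 -2.5] open 0.0119
shift units [-0.001 -0.     0.005] turn units -0.0
```

```bash
python3 -m creep '[[0,0,0.005,0,5],[0,0,0.01,0,5],[0,0,0.015,0,5],[0,0,0.02,0,5],[0,0,0.02,0,5],[0,0,0.02,0,5],[0,0,0.02,0,5],[0,0,0.02,0,5]]'
python3 go.py .4341 .1463 .078 8
```

```text
clock: 22.55
tool_pos: [0.4343, 0.1463, 0.0783]
orientation: [-180.0, -0.1, 8.0]
force: [-10.2, -1.2, 21.4]
opening: 0.012
t 22.55 pos [0.4343 0.1463 0.0783] rpy [-1.7999e+02 -5.0000e-02  8.0300e+00] F [-10.2  -1.2  21.4] open 0.012
shift units [-0.002  0.     0.003] turn units 0.0002
```

```bash
python3 -m creep '[[0,0,-0.01,0,16],[0,0,-0.01,0,27],[0,0,-0.01,0,27],[0,0,-0.01,0,27],[0,0,-0.1,0,27],[0,0,-0.25,0,27],[0,0,-0.45,0,27],[0,0,-0.7,0,27]]'
python3 go.py .6473 .2360 .15 -17.5
```

```text
clock: 23.22
tool_pos: [0.4335, 0.1457, 0.1467]
orientation: [179.9, 0.1, 8.0]
force: [0.1, 0.5, -0.2]
opening: 0.0269
t 23.22 pos [0.4335 0.1457 0.1467] rpy [1.7992e+02 1.3000e-01 7.9800e+00] F [ 0.1  0.5 -0.2] open 0.0269
shift units [ 2.243 -0.597 -0.033] turn units 0.1416
```

```bash
python3 -m creep '[[0.06,-0.02,-0.02,0,27],[0.16,-0.04,-0.03,0,27],[0.28,-0.07,-0.03,0,27],[0.4,-0.1,-0.03,0,27],[0.54,-0.14,-0.03,0,27],[0.68,-0.18,-0.03,0,27],[0.82,-0.22,-0.03,0,27],[0.96,-0.26,-0.03,0,27]]'
python3 -m creep '[[0.13,-0.03,0,0,27],[0.26,-0.06,0,0,27],[0.38,-0.1,0.05,0,27],[0.5,-0.13,0.1,0,27],[0.62,-0.16,0.15,0,27],[0.74,-0.19,0.2,0,27],[0.86,-0.22,0.25,0,27],[0.95,-0.25,0.3,0,27]]'
python3 go.py .6473 .2360 .08 -17.5
python3 - <<'E'
from h import *; from plant import snapshot
T=[]
for n in ("side","top"):
    s=snapshot(n); im=s["img"]; c=proj(s,[.434,.146,.08])[0].round()
    if n=="top": measure(s,"mid",proj(s,[.434,.146,.11])[0],.110)
    T.append(cv2.resize(cv2.getRectSubPix(im,(80,80),tuple(c)),(400,400),interpolation=cv2.INTER_CUBIC))
cv2.imwrite("pics/6.png",np.hstack(T))
E
```

```text
clock: 23.88
tool_pos: [0.5268, 0.1855, 0.1478]
orientation: [179.9, 0.1, 8.0]
force: [-0.9, -0.2, -0.1]
opening: 0.0271
clock: 24.55
tool_pos: [0.6175, 0.2238, 0.1185]
orientation: [180.0, 0.0, 8.0]
force: [-0.0, 0.0, -0.6]
opening: 0.0271
t 24.55 pos [0.6175 0.2238 0.1185] rpy [1.7998e+02 2.0000e-02 7.9900e+00] F [-0.   0.  -0.6] open 0.0271
shift units [ 0.313 -0.08   0.385] turn units 0.1416
mid yaw 8.02 side dyaw [-0.05 -0.31  0.02 -0.05] size [101.  93.] cen far-edge [0.4373 0.1462] mid [0.4359 0.1455]
```

View pics/6.png

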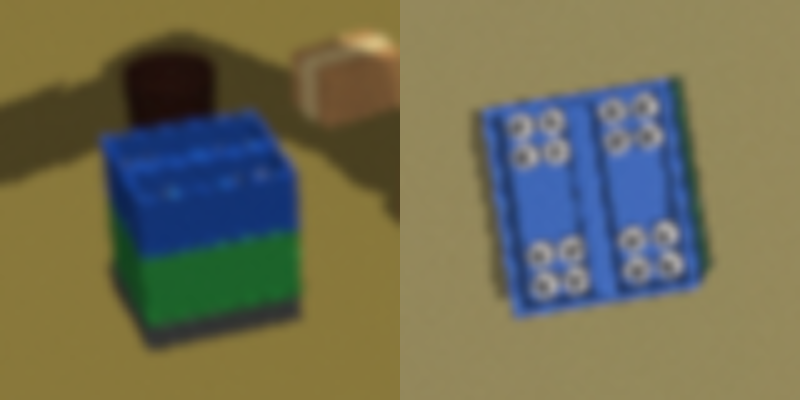

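Blue is seated flush on green: the side crop shows continuous corners, and its top-view yaw is 8.02°. Next is the red tray.

```bash
python3 -m creep '[[0.06,-0.02,0.02,0.025,27],[0.14,-0.03,0.08,0.055,27],[0.22,-0.05,0.15,0.085,27],[0.28,-0.07,0.22,0.115,27],[0.313,-0.08,0.3,0.1416,27],[0.313,-0.08,0.36,0.1416,27],[0.313,-0.08,0.385,0.1416,27],[0.313,-0.08,0.385,0.1416,27]]'
python3 -m creep '[[0,0,0,0,27],[0,0,0,0,27],[0,0,0,0,27],[0,0,0,0,27],[0,0,0,0,27],[0,0,0,0,27],[0,0,0,0,27],[0,0,0,0,27]]'
python3 go.py .6473 .2360 .017 -17.5
```

```text
clock: 25.32
tool_pos: [0.6454, 0.2353, 0.0804]
orientation: [179.9, 0.1, -17.3]
force: [-0.5, 0.4, 0.8]
opening: 0.0269
clock: 25.98
tool_pos: [0.6461, 0.2356, 0.081]
orientation: [-180.0, 0.0, -17.5]
force: [-0.3, -0.1, 0.0]
opening: 0.0267
t 25.98 pos [0.6461 0.2356 0.081 ] rpy [-180.      0.    -17.49] F [-0.3 -0.1  0. ] open 0.0267
shift units [ 0.011 -0.007  0.64 ] turn units 0.0001
```

```bash
python3 -m creep '[[0.01,-0.007,0.08,0,27],[0.01,-0.007,0.18,0,27],[0.01,-0.007,0.3,0,27],[0.01,-0.007,0.42,0,27],[0.01,-0.007,0.53,0,27],[0.01,-0.007,0.6,0,27],[0.01,-0.007,0.64,0,27],[0.01,-0.007,0.64,0,27]]'
python3 go.py .6473 .2360 .017 -17.5
```

```text
clock: 26.65
tool_pos: [0.6466, 0.2356, 0.0154]
orientation: [179.9, 0.1, -17.5]
force: [-0.3, -0.5, 0.4]
opening: 0.0268
t 26.65 pos [0.6466 0.2356 0.0154] rpy [ 1.799e+02  8.000e-02 -1.750e+01] F [-0.3 -0.5  0.4] open 0.0268
shift units [ 0.005 -0.006 -0.016] turn units 0.0
```

```bash
python3 -m creep '[[0,0,0,0,20],[0,0,0,0,8],[0,0,0,0,5],[0,0,0,0,5],[0,0,0,0,5],[0,0,0,0,5],[0,0,0,0,5],[0,0,0,0,5]]'
python3 go.py .4343 .1463 .018 8
python3 -m creep '[[0,0,-0.05,0,5],[0,0,-0.12,0,5],[0,0,-0.25,0,5],[0,0,-0.4,0,5],[0,0,-0.55,0,5],[0,0,-0.7,0,5],[0,0,-0.85,0,5],[0,0,-1,0,5]]'
python3 go.py .4343 .1463 .18 8
```

```text
clock: 27.32
tool_pos: [0.6477, 0.2363, 0.0176]
orientation: [-180.0, -0.1, -17.5]
force: [1.0, 0.1, 3.9]
opening: 0.012
t 27.32 pos [0.6477 0.2363 0.0176] rpy [-1.7995e+02 -5.0000e-02 -1.7480e+01] F [1.  0.1 3.9] open 0.012
shift units [-1.765  1.499 -0.004] turn units -0.1415
clock: 27.98
tool_pos: [0.647, 0.2358, 0.1186]
orientation: [-180.0, 0.0, -17.5]
force: [0.0, -0.4, -2.5]
opening: 0.012
t 27.98 pos [0.647  0.2358 0.1186] rpy [-180.     0.   -17.5] F [ 0.  -0.4 -2.5] open 0.012
shift units [-1.759  1.494 -0.614] turn units -0.1417
```

```bash
python3 -m creep '[[-0.04,0.03,-0.1,0,5],[-0.1,0.08,-0.25,0,5],[-0.19,0.16,-0.4,0,5],[-0.3,0.25,-0.5,0,5],[-0.42,0.36,-0.57,0,5],[-0.55,0.47,-0.6,0,5],[-0.68,0.58,-0.6,0,5],[-0.8,0.68,-0.6,0,5]]'
python3 -m creep '[[-0.12,0.1,0,-0.02,5],[-0.24,0.2,0,-0.04,5],[-0.37,0.31,0,-0.06,5],[-0.5,0.42,0,-0.08,5],[-0.63,0.53,0,-0.1,5],[-0.75,0.64,0,-0.12,5],[-0.86,0.73,0,-0.14,5],[-0.94,0.8,0,-0.1417,5]]'
python3 go.py .4343 .1463 .150 8
```

```text
clock: 28.65
tool_pos: [0.5488, 0.1943, 0.1778]
orientation: [-180.0, 0.0, -17.5]
force: [0.1, -0.2, -3.4]
opening: 0.0118
clock: 29.32
tool_pos: [0.4349, 0.1461, 0.1774]
orientation: [-180.0, 0.0, 8.2]
force: [0.1, 0.5, -2.7]
opening: 0.012
t 29.32 pos [0.4349 0.1461 0.1774] rpy [-1.7998e+02  1.0000e-02  8.1700e+00] F [ 0.1  0.5 -2.7] open 0.012
shift units [-0.006 -0.003  0.274] turn units 0.0009
```

```bash
python3 -m creep '[[0,0,0.05,0.001,5],[0,0,0.1,0.001,5],[0,0,0.16,0.001,5],[0,0,0.22,0.001,5],[0,0,0.26,0.001,5],[0,0,0.28,0.001,5],[0,0,0.28,0.001,5],[0,0,0.28,0.001,5]]'
python3 go.py .4343 .1463 .1205 8
python3 - <<'E'
from h import *; from plant import snapshot
T=[]
for n in ("side","top"):
    s=snapshot(n); im=s["img"]; c=proj(s,[.434,.146,.11])[0].round()
    T.append(cv2.resize(cv2.getRectSubPix(im,(80,80),tuple(c)),(400,400),interpolation=cv2.INTER_CUBIC))
cv2.imwrite("pics/7.png",np.hstack(T))
E
```

```text
clock: 29.98
tool_pos: [0.4369, 0.1471, 0.1487]
orientation: [180.0, 0.0, 7.8]
force: [0.6, 0.8, -2.7]
opening: 0.0117
t 29.98 pos [0.4369 0.1471 0.1487] rpy [1.7997e+02 3.0000e-02 7.8200e+00] F [ 0.6  0.8 -2.7] open 0.0117
shift units [-0.027  0.005  0.282] turn units -0.001
```

View pics/7.png

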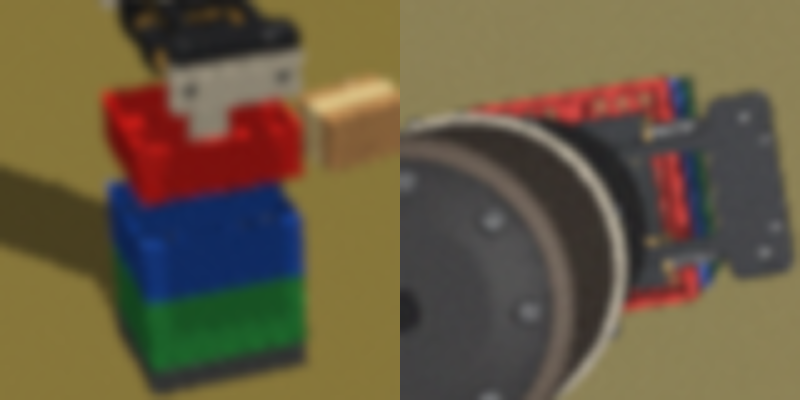

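Red hangs level and square above blue. Correct by about 2.7 mm and lower.

```bash
python3 -m creep '[[-0.013,0,0.04,-0.001,5],[-0.025,0.004,0.08,-0.001,5],[-0.025,0.004,0.12,-0.001,5],[-0.025,0.004,0.15,-0.001,5],[-0.025,0.004,0.165,-0.001,5],[-0.025,0.004,0.165,-0.001,5],[-0.025,0.004,0.165,-0.001,5],[-0.025,0.004,0.165,-0.001,5]]'
python3 go.py .4343 .1463 .1205 8
```

```text
clock: 30.75
tool_pos: [0.4345, 0.1465, 0.1326]
orientation: [-180.0, -0.0, 8.0]
force: [0.1, -0.6, -2.5]
opening: 0.0115
t 30.75 pos [0.4345 0.1465 0.1326] rpy [-1.80e+02 -1.00e-02  8.02e+00] F [ 0.1 -0.6 -2.5] open 0.0115
shift units [-0.002  0.001  0.121] turn units 0.0001
```

```bash
python3 -m creep '[[0,0,0.02,0,5],[0,0,0.04,0,5],[0,0,0.06,0,5],[0,0,0.08,0,5],[0,0,0.095,0,5],[0,0,0.105,0,5],[0,0,0.11,0,5],[0,0,0.11,0,5]]'
python3 go.py .4343 .1463 .1205 8
python3 -m creep '[[0,0,0.005,0,5],[0,0,0.01,0,5],[0,0,0.015,0,5],[0,0,0.02,0,5],[0,0,0.025,0,5],[0,0,0.025,0,5],[0,0,0.025,0,5],[0,0,0.025,0,5]]'
python3 go.py .4343 .1463 .1205 8
```

```text
clock: 31.42
tool_pos: [0.4343, 0.1464, 0.1213]
orientation: [180.0, 0.0, 8.0]
force: [-0.4, -0.3, -3.2]
opening: 0.012
t 31.42 pos [0.4343 0.1464 0.1213] rpy [1.7999e+02 1.0000e-02 8.0100e+00] F [-0.4 -0.3 -3.2] open 0.012
shift units [-0.     0.001  0.008] turn units 0.0001
clock: 32.08
tool_pos: [0.4346, 0.1465, 0.1207]
orientation: [-180.0, -0.1, 8.0]
force: [-8.7, -1.0, 18.4]
opening: 0.0122
t 32.08 pos [0.4346 0.1465 0.1207] rpy [-1.7999e+02 -6.0000e-02  8.0500e+00] F [-8.7 -1.  18.4] open 0.0122
shift units [-0.003  0.002  0.002] turn units 0.0003
```

```bash
python3 -m creep '[[0,0,-0.015,0,16],[0,0,-0.015,0,27],[0,0,-0.015,0,27],[0,0,-0.015,0,27],[0,0,-0.1,0,27],[0,0,-0.25,0,27],[0,0,-0.45,0,27],[0,0,-0.65,0,27]]'
python3 go.py .4340 -.1297 .15 -17.3
```

```text
clock: 32.75
tool_pos: [0.4342, 0.1461, 0.1849]
orientation: [180.0, 0.0, 8.0]
force: [0.3, 0.2, 0.1]
opening: 0.0269
t 32.75 pos [0.4342 0.1461 0.1849] rpy [1.7995e+02 5.0000e-02 8.0200e+00] F [0.3 0.2 0.1] open 0.0269
shift units [-0.387  2.731  0.349] turn units 0.1406
```

```bash
python3 -m creep '[[-0.01,0.07,-0.03,0,27],[-0.03,0.18,-0.03,0,27],[-0.04,0.3,-0.03,0,27],[-0.06,0.42,-0.03,0,27],[-0.08,0.56,-0.03,0,27],[-0.1,0.7,-0.03,0,27],[-0.12,0.84,-0.03,0,27],[-0.14,0.98,-0.03,0,27]]'
python3 -m creep '[[-0.02,0.13,0,0,27],[-0.04,0.26,0.05,0,27],[-0.06,0.39,0.1,0,27],[-0.08,0.52,0.15,0,27],[-0.09,0.64,0.2,0,27],[-0.11,0.76,0.25,0,27],[-0.13,0.88,0.35,0,27],[-0.14,1,0.45,0,27]]'
python3 go.py .4340 -.1297 .08 -17.3
python3 - <<'E'
from h import *; from plant import snapshot
T=[]
for n in ("side","top"):
    s=snapshot(n); im=s["img"]; c=proj(s,[.434,.146,.11])[0].round()
    if n=="top": measure(s,"shallow",proj(s,[.434,.146,.14])[0],.146)
    T.append(cv2.resize(cv2.getRectSubPix(im,(80,80),tuple(c)),(400,400),interpolation=cv2.INTER_CUBIC))
cv2.imwrite("pics/8.png",np.hstack(T))
E
```

```text
clock: 33.42
tool_pos: [0.4334, 0.0454, 0.1861]
orientation: [180.0, 0.1, 8.0]
force: [0.4, -0.7, -0.7]
opening: 0.0274
clock: 34.08
tool_pos: [0.4332, -0.0553, 0.141]
orientation: [180.0, 0.1, 8.0]
force: [-0.5, 0.9, 0.1]
opening: 0.0269
t 34.08 pos [ 0.4332 -0.0553  0.141 ] rpy [1.7999e+02 7.0000e-02 7.9600e+00] F [-0.5  0.9  0.1] open 0.0269
shift units [-0.095  0.738  0.61 ] turn units 0.1403
shallow yaw 8.29 side dyaw [14.33 -0.36 -0.72  0.71] size [90.8 93. ] cen far-edge [0.4478 0.1482] mid [0.4413 0.1468]
```

View pics/8.png

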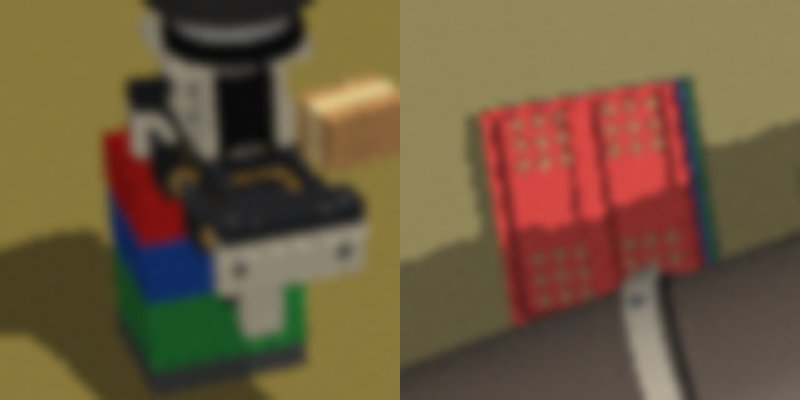

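Red is seated (flush in the visible part of both views). Next is the lid.

```bash
python3 -m creep '[[-0.02,0.13,0.03,0.025,27],[-0.04,0.28,0.1,0.055,27],[-0.06,0.43,0.2,0.085,27],[-0.08,0.57,0.33,0.115,27],[-0.09,0.68,0.46,0.14,27],[-0.095,0.738,0.56,0.1403,27],[-0.095,0.738,0.6,0.1403,27],[-0.095,0.738,0.6,0.1403,27]]'
python3 -m creep '[[0,0,0,0,27],[0,0,0,0,27],[0,0,0,0,27],[0,0,0,0,27],[0,0,0,0,27],[0,0,0,0,27],[0,0,0,0,27],[0,0,0,0,27]]'
python3 go.py .4340 -.1297 .018 -17.3
```

```text
clock: 34.85
tool_pos: [0.4342, -0.1283, 0.0811]
orientation: [179.9, 0.1, -17.3]
force: [-0.6, 0.2, -0.0]
opening: 0.027
clock: 35.52
tool_pos: [0.4352, -0.1279, 0.082]
orientation: [-180.0, -0.0, -17.2]
force: [0.3, -0.2, 0.2]
opening: 0.0268
t 35.52 pos [ 0.4352 -0.1279  0.082 ] rpy [-1.800e+02 -1.000e-02 -1.724e+01] F [ 0.3 -0.2  0.2] open 0.0268
shift units [-0.006  0.021  0.64 ] turn units 0.0003
```

```bash
python3 -m creep '[[-0.006,0.02,0.08,0,27],[-0.006,0.02,0.18,0,27],[-0.006,0.02,0.3,0,27],[-0.006,0.02,0.42,0,27],[-0.006,0.02,0.52,0,27],[-0.006,0.02,0.58,0,27],[-0.006,0.02,0.62,0,27],[-0.006,0.02,0.62,0,27]]'
python3 go.py .4340 -.1297 .018 -17.3
python3 -m creep '[[0,0,0,0,20],[0,0,0,0,8],[0,0,0,0,5],[0,0,0,0,5],[0,0,0,0,5],[0,0,0,0,5],[0,0,0,0,5],[0,0,0,0,5]]'
python3 go.py .4340 -.1297 .018 -17.3
```

```text
clock: 36.18
tool_pos: [0.4334, -0.1298, 0.0191]
orientation: [180.0, 0.1, -17.2]
force: [-1.4, 0.5, -0.2]
opening: 0.0269
t 36.18 pos [ 0.4334 -0.1298  0.0191] rpy [ 1.7996e+02  9.0000e-02 -1.7250e+01] F [-1.4  0.5 -0.2] open 0.0269
shift units [ 0.006 -0.003  0.011] turn units 0.0003
clock: 36.85
tool_pos: [0.4344, -0.1296, 0.0203]
orientation: [-180.0, -0.0, -17.2]
force: [-0.7, 1.6, 5.5]
opening: 0.0117
t 36.85 pos [ 0.4344 -0.1296  0.0203] rpy [-1.7999e+02 -4.0000e-02 -1.7230e+01] F [-0.7  1.6  5.5] open 0.0117
shift units [-0.004  0.002  0.023] turn units 0.0004
```

```bash
python3 -m creep '[[0,0,-0.05,0,5],[0,0,-0.12,0,5],[0,0,-0.25,0,5],[0,0,-0.4,0,5],[0,0,-0.55,0,5],[0,0,-0.7,0,5],[0,0,-0.85,0,5],[0,0,-1,0,5]]'
python3 -m creep '[[0,0,-0.15,0,5],[0,0,-0.3,0,5],[0,0,-0.45,0,5],[0,0,-0.6,0,5],[0,0,-0.72,0,5],[0,0,-0.8,0,5],[0,0,-0.82,0,5],[0,0,-0.82,0,5]]'
python3 go.py .4345 .1464 .20 8
python3 - <<'E'
from h import *; from plant import snapshot
T=[]
for n in ("side","top"):
    s=snapshot(n); im=s["img"]
    c=proj(s,[.434,-.1296,.2])[0].round()
    T.append(cv2.resize(cv2.getRectSubPix(im,(80,80),tuple(c)),(390,390),interpolation=cv2.INTER_CUBIC))
    c=proj(s,[.434,.146,.11])[0].round()
    T.append(cv2.resize(cv2.getRectSubPix(im,(80,80),tuple(c)),(390,390),interpolation=cv2.INTER_CUBIC))
    if n=="top": measure(s,"shallow",proj(s,[.434,.146,.14])[0],.146)
cv2.imwrite("pics/9.png",np.vstack([np.hstack(T[:2]),np.hstack(T[2:])])[:600])
E
```

```text
clock: 37.52
tool_pos: [0.4334, -0.1297, 0.121]
orientation: [-180.0, 0.0, -17.3]
force: [0.9, 0.1, -1.8]
opening: 0.0114
clock: 38.18
tool_pos: [0.4339, -0.1296, 0.2023]
orientation: [-180.0, -0.0, -17.2]
force: [-0.1, -0.5, -1.5]
opening: 0.0118
t 38.18 pos [ 0.4339 -0.1296  0.2023] rpy [-1.7997e+02 -4.0000e-02 -1.7250e+01] F [-0.1 -0.5 -1.5] open 0.0118
shift units [-0.813 -2.638  0.023] turn units -0.1403
shallow yaw -81.75 side dyaw [ 0.88 -0.73  0.34 -0.82] size [93.2 75. ] cen far-edge [0.4584 0.1437] mid [0.4492 0.1478]
```

View pics/9.png

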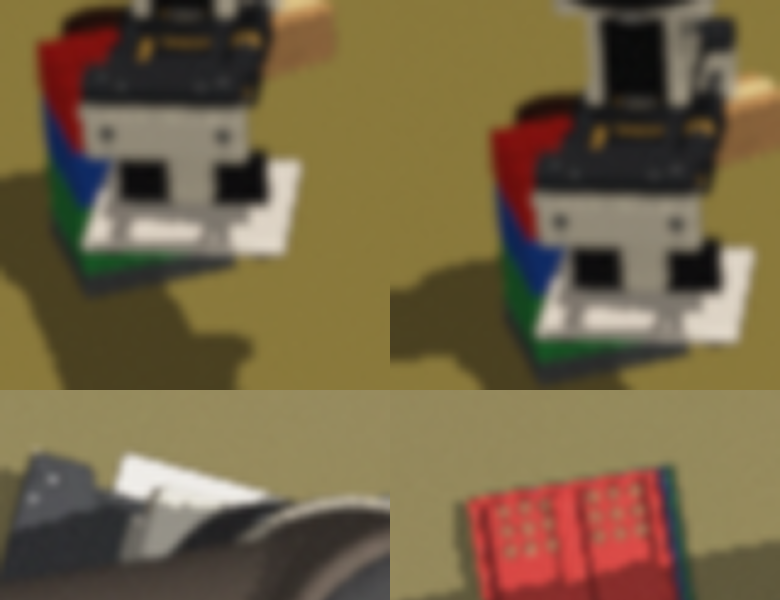

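The lid hangs level in the jaws at about .18 m, and the stack is undisturbed. Carry it over.

```bash
python3 -m creep '[[-0.02,-0.06,0,0,5],[-0.05,-0.16,0,0,5],[-0.09,-0.28,0,0,5],[-0.13,-0.42,0,0,5],[-0.17,-0.56,0,0,5],[-0.21,-0.7,0,0,5],[-0.26,-0.84,0,0,5],[-0.3,-0.98,0,0,5]]'
python3 -m creep '[[-0.04,-0.13,0,0,5],[-0.08,-0.26,0,0,5],[-0.12,-0.39,0,0,5],[-0.16,-0.52,0,0,5],[-0.2,-0.64,0,0,5],[-0.23,-0.76,0,0,5],[-0.27,-0.87,0,0,5],[-0.3,-0.97,0,0,5]]'
python3 go.py .4345 .1464 .19 8
```

```text
clock: 38.95
tool_pos: [0.4337, -0.0263, 0.2012]
orientation: [180.0, 0.1, -17.2]
force: [-0.4, -0.5, -2.5]
opening: 0.0116
clock: 39.62
tool_pos: [0.4339, 0.0752, 0.2013]
orientation: [179.9, 0.1, -17.2]
force: [0.1, -0.2, -1.6]
opening: 0.0115
t 39.62 pos [0.4339 0.0752 0.2013] rpy [ 1.7995e+02  6.0000e-02 -1.7230e+01] F [ 0.1 -0.2 -1.6] open 0.0115
shift units [-0.205 -0.682  0.113] turn units -0.1402
```

```bash
python3 -m creep '[[-0.03,-0.1,0,-0.025,5],[-0.07,-0.22,0,-0.055,5],[-0.11,-0.35,0,-0.085,5],[-0.15,-0.48,0,-0.115,5],[-0.18,-0.6,0,-0.1402,5],[-0.205,-0.682,0,-0.1402,5],[-0.205,-0.682,0,-0.1402,5],[-0.205,-0.682,0,-0.1402,5]]'
python3 -m creep '[[0,0,0,0,5],[0,0,0,0,5],[0,0,0,0,5],[0,0,0,0,5],[0,0,0,0,5],[0,0,0,0,5],[0,0,0,0,5],[0,0,0,0,5]]'
python3 go.py .4345 .1464 .159 8
python3 - <<'E'
from h import *; from plant import snapshot
T=[]
for n in ("side","top"):
    s=snapshot(n); im=s["img"]; c=proj(s,[.434,.146,.13])[0].round()
    T.append(cv2.resize(cv2.getRectSubPix(im,(90,90),tuple(c)),(400,400),interpolation=cv2.INTER_CUBIC))
cv2.imwrite("pics/10.png",np.hstack(T))
E
```

```text
clock: 40.28
tool_pos: [0.4348, 0.1457, 0.2015]
orientation: [180.0, 0.1, 7.9]
force: [-0.0, -0.7, -1.1]
opening: 0.0116
clock: 40.95
tool_pos: [0.4351, 0.1455, 0.202]
orientation: [-180.0, -0.0, 8.0]
force: [-0.0, 0.4, -1.8]
opening: 0.0114
t 40.95 pos [0.4351 0.1455 0.202 ] rpy [-180.     -0.      7.98] F [-0.   0.4 -1.8] open 0.0114
shift units [-0.005 -0.01   0.43 ] turn units -0.0001
```

View pics/10.png

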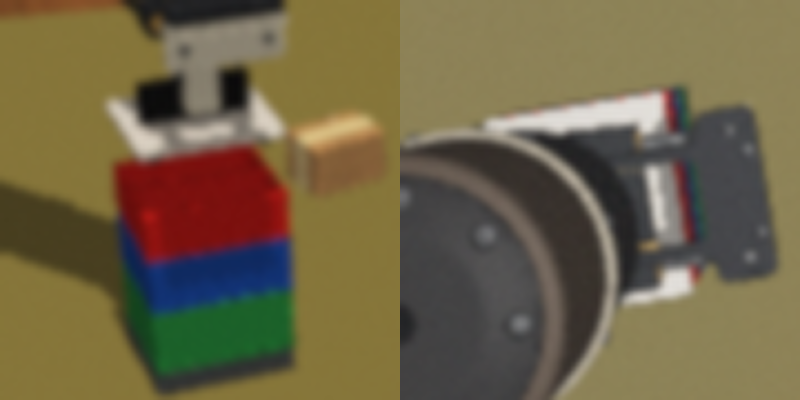

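```bash
python3 -m creep '[[-0.005,-0.01,0.04,0,5],[-0.005,-0.01,0.09,0,5],[-0.005,-0.01,0.15,0,5],[-0.005,-0.01,0.21,0,5],[-0.005,-0.01,0.26,0,5],[-0.005,-0.01,0.3,0,5],[-0.005,-0.01,0.32,0,5],[-0.005,-0.01,0.32,0,5]]'
python3 -m creep '[[0,0,0.015,0,5],[0,0,0.03,0,5],[0,0,0.045,0,5],[0,0,0.06,0,5],[0,0,0.07,0,5],[0,0,0.08,0,5],[0,0,0.08,0,5],[0,0,0.08,0,5]]'
python3 go.py .4345 .1464 .159 8
```

```text
clock: 41.72
tool_pos: [0.4343, 0.1463, 0.1694]
orientation: [180.0, 0.0, 8.0]
force: [-0.2, -0.0, -1.8]
opening: 0.012
clock: 42.38
tool_pos: [0.4345, 0.1464, 0.162]
orientation: [180.0, 0.0, 8.0]
force: [0.1, 0.3, -1.8]
opening: 0.0115
t 42.38 pos [0.4345 0.1464 0.162 ] rpy [180.     0.     7.99] F [ 0.1  0.3 -1.8] open 0.0115
shift units [0.   0.   0.03] turn units -0.0
```

```bash
python3 -m creep '[[0,0,0.007,0,5],[0,0,0.014,0,5],[0,0,0.02,0,5],[0,0,0.027,0,5],[0,0,0.033,0,5],[0,0,0.038,0,5],[0,0,0.042,0,5],[0,0,0.042,0,5]]'
python3 go.py .4345 .1464 .159 8
```

```text
clock: 43.05
tool_pos: [0.4348, 0.1465, 0.1595]
orientation: [-180.0, -0.1, 8.0]
force: [-8.7, -1.3, 17.0]
opening: 0.0116
t 43.05 pos [0.4348 0.1465 0.1595] rpy [-1.80e+02 -7.00e-02  8.03e+00] F [-8.7 -1.3 17. ] open 0.0116
shift units [-0.003  0.001  0.005] turn units 0.0002
```

Contact is at 0.1595 m (expected 0.159). Release and withdraw.

```bash
python3 -m creep '[[0,0,-0.015,0,16],[0,0,-0.015,0,27],[0,0,-0.015,0,27],[0,0,-0.015,0,27],[0,0,-0.1,0,27],[0,0,-0.25,0,27],[0,0,-0.45,0,27],[0,0,-0.65,0,27]]'
python3 -m creep '[[0.1,0.05,-0.1,0,27],[0.2,0.15,-0.1,0,27],[0.3,0.27,-0.1,0,27],[0.4,0.4,-0.1,0,27],[0.5,0.55,-0.1,0,27],[0.6,0.7,-0.1,0,27],[0.7,0.85,-0.1,0,27],[0.8,1,-0.1,0,27]]'
python3 -m creep '[[0.1,0.12,0,0,27],[0.2,0.24,0,0,27],[0.3,0.37,0,0,27],[0.4,0.5,0,0,27],[0.5,0.62,0,0,27],[0.6,0.75,0,0,27],[0.65,0.87,0,0,27],[0.7,0.95,0,0,27]]'
python3 -m creep '[[0,0.12,0,0,27],[0,0.24,0,0,27],[0,0.37,0,0,27],[0,0.5,0,0,27],[0,0.62,0,0,27],[0,0.75,0,0,27],[0,0.8,0,0,27],[0,0.8,0,0,27]]'
python3 - <<'E'
from h import *; from plant import snapshot
T=[]
for n in ("side","top"):
    s=snapshot(n); im=s["img"]; c=proj(s,[.434,.146,.1])[0].round()
    if n=="top": measure(s,"lid",proj(s,[.434,.146,.15])[0],.152)
    cv2.imwrite(f"pics/{n}11.png",im)
    T.append(cv2.resize(cv2.getRectSubPix(im,(90,90),tuple(c)),(400,400),interpolation=cv2.INTER_CUBIC))
cv2.imwrite("pics/11.png",np.hstack(T))
E
```

```text
clock: 43.72
tool_pos: [0.4343, 0.1462, 0.2237]
orientation: [180.0, 0.0, 8.0]
force: [0.0, -0.3, 0.7]
opening: 0.0266
clock: 44.38
tool_pos: [0.5282, 0.0578, 0.2332]
orientation: [180.0, -0.0, 8.0]
force: [0.2, 0.0, 0.4]
opening: 0.0266
clock: 45.05
tool_pos: [0.6106, -0.0269, 0.2328]
orientation: [180.0, 0.0, 8.0]
force: [-1.4, 0.5, 0.5]
opening: 0.0269
clock: 45.72
tool_pos: [0.6212, -0.1064, 0.2326]
orientation: [180.0, 0.0, 7.9]
force: [0.2, -0.7, -0.6]
opening: 0.0269Traceback (most recent call last):
  File "<stdin>", line 5, in <module>
  File "h.py", line 21, in measure
    cn=max(cv2.findContours(m,cv2.RETR_EXTERNAL,cv2.CHAIN_APPROX_NONE)[0],key=cv2.contourArea)[:,0,:]
       ~~~^^^^^^^^^^^^^^^^^^^^^^^^^^^^^^^^^^^^^^^^^^^^^^^^^^^^^^^^^^^^^^^^^^^^^^^^^^^^^^^^^^^^
ValueError: max() iterable argument is empty
```

View pics/side11.png

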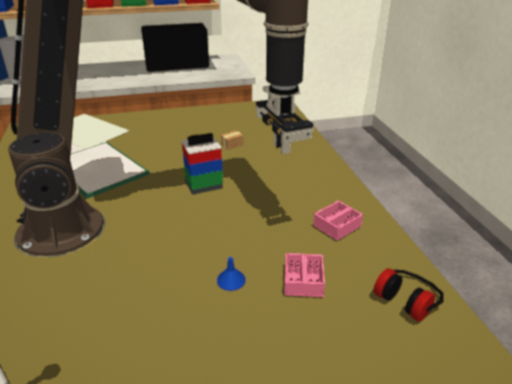

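Run:
```python
from h import *; from plant import snapshot
T=[]
for n in ("side","top"):
    s=snapshot(n); im=s["img"]; c=proj(s,[.434,.146,.1])[0].round()
    pickle.dump(s,open(f"{n}12.pkl","wb"))
    T.append(cv2.resize(cv2.getRectSubPix(im,(120,120) if n=="top" else (80,80),tuple(c)),(400,400),interpolation=cv2.INTER_CUBIC))
cv2.imwrite("pics/12.png",np.hstack(T))
```

```text
(no output)
```

View pics/12.png

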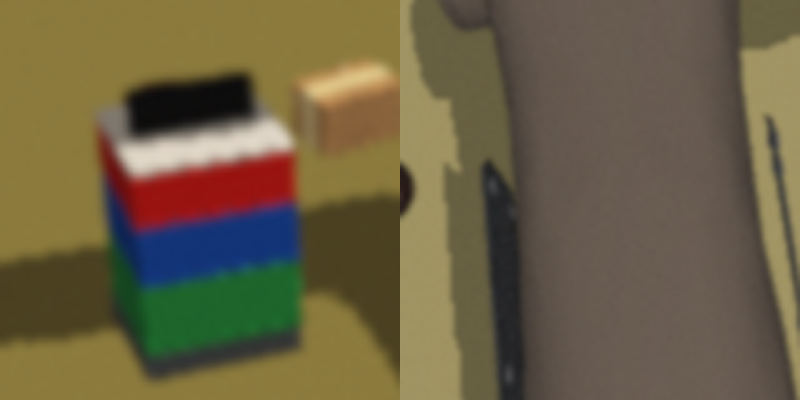

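Side crop: lid, red, blue, green and base are flush with aligned corners. The arm hides the stack in the top view, so I swing further away for one last check.

```bash
python3 -m creep '[[0,0.1,0,0,27],[0,0.22,0,0,27],[0,0.34,0,0,27],[0,0.47,0,0,27],[0,0.6,0,0,27],[0,0.73,0,0,27],[0,0.86,0,0,27],[0,1,0,0,27]]'
python3 -m creep '[[-0.05,0.13,0,0,27],[-0.1,0.26,0,0,27],[-0.15,0.39,0,0,27],[-0.2,0.5,0,0,27],[-0.25,0.6,0,0,27],[-0.3,0.7,0,0,27],[-0.3,0.7,0,0,27],[-0.3,0.7,0,0,27]]'
python3 - <<'E'
from h import *; from plant import snapshot
s=snapshot("top"); cv2.imwrite("pics/top13.png",s["img"])
measure(s,"lid",proj(s,[.434,.146,.15])[0],.152)
s0=pickle.load(open("top0.pkl","rb"))
print([ (np.abs(s["img"][y-25:y+25,x-25:x+25].astype(int)-s0["img"][y-25:y+25,x-25:x+25]).mean().round(1)) for x,y in ((112,188),(139,243),(388,238))])
E
```

```text
clock: 46.58
tool_pos: [0.6353, -0.2056, 0.2327]
orientation: [-180.0, 0.0, 8.0]
force: [0.4, -0.5, 0.0]
opening: 0.0271
clock: 47.25
tool_pos: [0.6148, -0.2782, 0.2328]
orientation: [-180.0, -0.0, 7.9]
force: [-0.2, 0.2, -0.6]
opening: 0.027
lid yaw 8.1 side dyaw [ 1.82 -0.15 -0.41 -0.25] size [103.9  91.1] cen far-edge [0.4349 0.1474] mid [0.4348 0.1478]
[np.float64(22.8), np.float64(18.4), np.float64(29.1)]
```

View pics/top13.png

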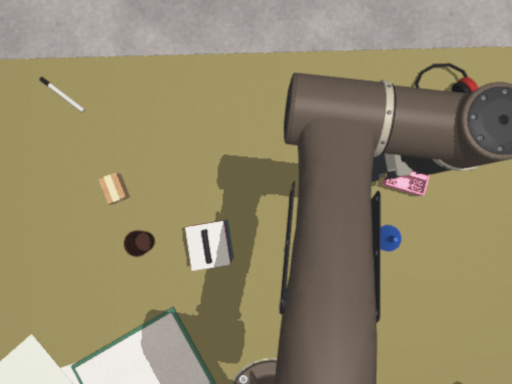

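The top view shows the lid at (208,246) on the stack with yaw 8.1°. Carton (112,188), cup (139,243) and funnel (388,238) are where they started. I hand in.

```bash
python3 -c "
from plant import workorder
print(workorder.close_job())"
```

```text
the job is handed in; nothing more can be done
None
```

The stack is built on the steel base in the order green, blue, red, lid, and I handed the job in at about 47 s of the 93 s allowed. Each piece was gripped by its rib or bar, carried level, pressed down until the force reading showed contact, and released before I fetched the next.

**Checks that agreed**
- **Contact heights:** each piece came to rest within about 0.5 mm of the height expected for a fully seated fit.
- **Side view:** base, trays and lid sit flush, with their corners aligned.
- **Top view:** the lid measured at (0.435, 0.147) m with yaw 8.1°. The base measured at (0.434, 0.146) m with yaw 8.0°.
- **Bystanders:** the cup, carton and funnel appear at the same pixel positions as at the start.

**Checks that disagreed or failed**
- With the blue tray on the stack, its top-view measurement came out 2–3 mm forward of the base centre. Its apparent length was 3 mm short, so I put this down to mask error at the edge.
- Top-view measurements of the seated green and red trays failed because the arm was partly in the way. For those two I relied on the contact heights and what the pictures showed.
- A pixel-difference check on the bystanders was inconclusive, so their positions were judged by eye.

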